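# Lock the collection jar up into the suction pump and switch it on

### The arm

A 6-joint arm with a two-finger parallel gripper is mounted at the origin on a cart in front of the work surface, level with it; the furniture and walls round the work are solid. World frame = base frame: x ahead of the robot, y to its left, z up, the work surface at z = 0. Lengths are in m, angles in rad, forces in N, time in s.
With the tool pointing down it reaches from about 0.275 to 1 m from the base axis. Payload 8.4 kg.
Tool frame: the origin (TCP) lies between the finger pads; the fingertips stand 14 mm ahead of it and the grasp point (between the pads) lies 5 mm behind it; z points along the fingers, y is the line along which they close (so a half turn about z gives the same grasp; the last joint's range is limited). The gripper opens to 85 mm and grips with 20 to 120 N. Pads are 22 mm wide; open, the fingers measure 114 mm over their backs; the gripper's body (76 mm by 85 mm) begins 54 mm behind the grasp point. The pads swing forward as they close: fully open they stand 13 mm farther back than shut.
Start: joints at [1.119, 0.353, 1.633, -0, 1.155, -0.002], TCP at [0.272, 0.563, 0.245] pointing down, gripper open.
Joint ranges: [-2.63, 2.63], [-0.92, 2.1], [0.06, 2.66], [-1.3, 4.44], [0, 2.69], [-3.02, 3.02]. Speed limits (rad/s): [2.22, 2.22, 2.79, 3.14, 3.14, 3.14].

### API

Orientations are given as a rotation vector (axis times angle).
In Python, from workcell import robot, viewer, probe_bus gives the robot as it stands (robot), with the cameras (viewer) and the readings (probe_bus).
- The arm moves only by the tool send_path, called after ">>>" in YAML: its name, and indented under it one key for each argument. Schema: {"type":"object","properties":{"rows":{"type":"array","items":{"type":"array","prefixItems":[{"type":"array","items":{"type":"number"},"minItems":3,"maxItems":3},{"type":"array","items":{"type":"number"},"minItems":3,"maxItems":3}],"minItems":2,"maxItems":2},"minItems":1,"maxItems":20},"finger_gap":{"type":"number"},"squeeze":{"type":"number"},"only":{"type":"string"},"quiet":{"type":"boolean"},"lines":{"type":"string"}},"required":["rows"],"additionalProperties":false}. rows is a list of rows, 1 to 20 of them, each written [[dx, dy, dz], [rx, ry, rz]]: dx, dy, dz in units of 5 mm, then a rotation vector rx, ry, rz in rad; each row shifts and turns the commanded pose from where the row before left it, along the tool's axes as they then stand; what a row does not reach is not made up. A row lasts 1/8 s, in which the tool goes at most 0.0625 m and 0.188 rad, less where a joint would pass 70% of its speed; a pose out of reach is approached as far as the arm can. finger_gap is the finger opening in m, set as the call begins (left out keeps the last). The fingers move at their own pace and stop on an object; squeeze is the grip in N (left out, the last holds). Time passes only in rows, so rows that do not move let the fingers close. The tool returns the time, the measured TCP pose, the force, the opening and the grip force at its end. only (a regular expression) keeps the lines of the reply that match it, lines (a string "A,B") keeps lines A to B, and quiet returns only ok. Input that does not fit is refused with a message, and nothing moves.
- probe_bus.read_state(): the state, without advancing time (a new reading comes with each control period).
- viewer.grab_frame(name): name is "scene" or "top"; returns the picture (400x640x3 uint8, red, green, blue); there is no depth.
- viewer.camera_params(name): a dict with "mtx" (3x3 intrinsics, pixels), "R" (3x3) and "t" (3): a world point X has camera coordinates R X + t. Camera axes: x right, y down, z forward; pixel columns grow to the right and rows downward; lengths in m; the calibration is good to about 2 mm. A picture is of the moment at which its call begins. camera_params takes no time and is no camera call.
- robot.hand_in(): hands the job in; it is judged then, once.
The state is a dict: "time_s": time; "joint_pos": joint angles; "qd": joint speeds; "effort": joint torques, N m; "position": TCP position; "tcp_rot": TCP orientation; "ft_force": force on the tool from outside, world axes, zero at the start; "moment": the same for the moment, N m; "gripper_width": finger opening in m; "finger_force": force on a finger pad.
Only numpy, scipy, OpenCV 4.12 (cv2) and the standard library are available. Lean on these libraries where they do the work, as an engineer would, in place of code of your own. Each camera call takes 0.05 s, during which the arm holds its last target. There are 200 camera calls.

### The job

Get the suction pump ready for the next patient: take the clean collection jar, push it up into the mount under the pump head with the handle at the round mark, turn it to the bar mark and let its lugs drop home so that it hangs locked. Once the jar is locked and let go, press the pump's green switch fully on. Leave everything else on the table where it is.

Things in the scene. Friction and masses are not known exactly. Their poses are not given: they have to be found in the camera images.
- suction_jar: Clean collection jar standing on the table: clear body 100 mm high, about 75 mm wide, with blue neck ring and handle. Origin under the centre of its base, z up, handle towards -x. Neck radius 38.5 mm, bevelled at the rim. The handle leaves the body 43 mm above the base and rises to a level grip. Mass about 0.18 kg
- jar_grip (a point): Middle of the jar's grip: 112 mm from the jar's axis towards its -x, 68 mm above its base. The grip is a straight bar along the jar's x, 70 mm long, 24 mm high, 16 mm wide between flat upright sides: take it across its width, from above
- jar_lug (a point): Middle of the underside of the lug on the handle's side of the neck, 78 mm above the jar's base, 43 mm from its axis. Three equal lugs, here and 120 deg either way: 8 mm thick, 21 deg wide, reaching 46 mm from the axis. The rim is 22 mm above the lugs' undersides
- pump: White bench suction pump, fixed, about 260 x 180 mm. Origin on the table under the jar mount's axis; front is -x, z up. The head (radius 57 mm) overhangs to the front from 135 to 182 mm high, a hose outlet on it to 203 mm; the housing starts 63 mm behind the axis, 186 mm high (carrying handle at its back to 221 mm). Under the head lies a foot plate 16 mm high, to 74 mm before the axis
- pump_mount (a point): Centre of the round mouth under the pump's head, 135 mm above the table, axis vertical. Bayonet: bore radius 41 mm with three notches, 4.5 deg wider than the lugs each way. The rim meets the ceiling when the lugs' undersides are 17 mm above the mouth. Locked, the jar's base hangs 72 mm below this point
- mark_insert (a point): Round blue mark on the head's skirt, 56 mm from the axis, 24 mm above the mouth, 50 deg left of the front bar mark as one faces the pump. With the handle pointing this way (jar yaw = pump yaw - 50 deg) the lugs pass straight up through the notches
- mark_locked (a point): Blue upright bar mark at the front of the head's skirt, 56 mm from the axis, 24 mm above the mouth. Turned 50 deg anticlockwise (seen from above) from the round mark, the handle points here (jar yaw = pump yaw); a stop comes 4 deg later. The lugs go over ribs with tops 11 mm above the mouth (so turn with their undersides near 14 mm), then sink into pockets 6 mm above the mouth
- switch (a joint): Green rocker switch on top of the pump's housing, 52 x 30 mm, tilting about the pump's y axis: 0 = off (front half raised), 0.42 rad = fully on (front half pressed down). It stays where it is left; about 3 N at the press point moves it, and it ends on a hard stop
- switch_press (a point): Middle of the top of the rocker's front half: press straight down here, 8 mm to fully on. 82 mm behind the mount's axis, 30 mm to the pump's -y, about 203 mm above the table while off
- spray_bottle: Bystander, loose: clear trigger spray bottle with blue liquid, 69 x 87 x 232 mm, origin under its base
- red_lid_jar: Bystander, loose: glass jar with red lid, 74 mm wide, 127 mm high, origin under its base
- lancet_jar: Bystander, loose: white jar with a blue label, 73 mm wide, 127 mm high, origin under its base
- tablet_box: Bystander, loose: white medicine carton lying flat, 71 x 105 x 24 mm, origin under its base
- vial_blue_cap: Bystander, loose: brown vial with a blue cap, 31 mm wide, 66 mm high, origin under its base
- vial_dark: Bystander, loose: dark brown vial with a grey cap, 31 mm wide, 62 mm high, origin under its base

How it is judged:
By the outcome, as a careful person would: the job done as asked, in the order asked, and still so for the second after the job is handed in, with the robot touching nothing.
It also fails if it takes over 51 s, if anything falls off the work surface, if the arm or the gripper's body presses on something with over 40 N, if the wrist force passes 120 N, or if a joint passes its speed limit or range.

## Working session

There is one attempt and no reset: what is moved stays moved. The work goes in short steps, Python scripts to look and compute and a tool call to move; the robot and the scene stay as the last step left them, time stands still between calls to the robot, and variables do not carry over. Pictures are saved under pics/ and viewed, at most 12 in all, crops included, and the job is handed in when it is done.

```bash
ls; mkdir -p pics
```

Run:
```python
from workcell import robot, viewer, probe_bus
import cv2
for n in("scene","top"):
    cv2.imwrite(f"pics/{n}0.png",viewer.grab_frame(n)[:,:,::-1])
    p=viewer.camera_params(n);print(n,p["mtx"].tolist(),(-p["R"].T@p["t"]).round(3),p["R"].round(3).tolist())
print(probe_bus.read_state())
```

```text
pics
workcell.py
scene [[436.19405023104696, 0.0, 325.5877079146894], [0.0, 436.19405023104696, 191.21357458481432], [0.0, 0.0, 1.0]] [ 0.152 -0.439  0.709] [[0.892, -0.452, -0.003], [-0.27, -0.526, -0.807], [0.363, 0.72, -0.591]]
top [[361.01628770520836, 0.0, 320.1556283413476], [0.0, 361.01628770520836, 198.45360811324753], [0.0, 0.0, 1.0]] [0.381 0.245 0.966] [[-0.014, -1.0, -0.002], [-0.989, 0.014, -0.149], [0.149, 0.0, -0.989]]
{'time_s': 0.1, 'joint_pos': array([ 1.11858596e+00,  3.53547573e-01,  1.63406061e+00,  2.48601111e-06,
        1.15520534e+00, -2.41306396e-03]), 'qd': array([-3.87697132e-05, -3.38266045e-03, -1.09940959e-04, -8.89141503e-04,
        2.56617786e-04, -7.01574084e-04]), 'effort': array([ 7.09300002e-04, -6.06358266e+01, -3.42818928e+01, -8.16084344e-05,
        4.01317011e-03,  5.83473434e-05]), 'position': array([0.2715666 , 0.56246188, 0.24465594]), 'tcp_rot': array([-7.00538492e-01, -3.06220577e+00,  1.86744220e-03]), 'ft_force': array([ 0.20202338, -0.24631178,  0.36506848]), 'moment': array([-0.01285039,  0.02168213,  0.04703583]), 'finger_force': 0.0, 'gripper_width': 0.08566207185937609}
```

View pics/scene0.png

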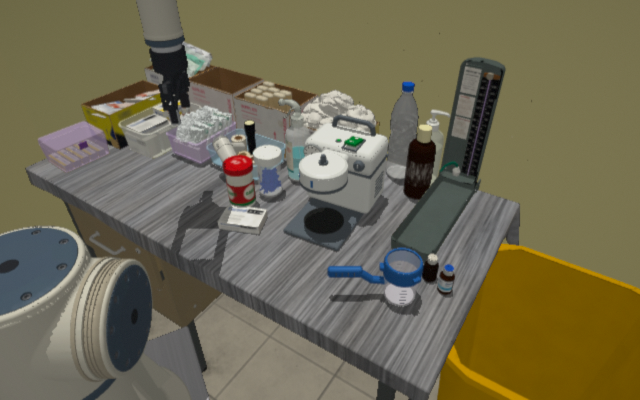

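View pics/top0.png

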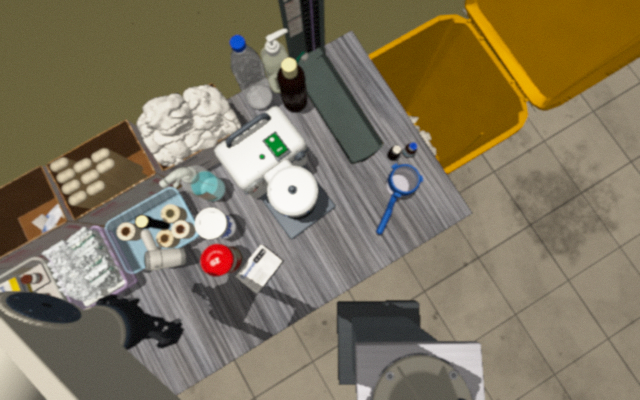

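Scene view: jar ring at about (403,262) with the grip end at (335,271), pump head at (324,172), and switch at (354,143). Top view: jar ring at (405,181), grip end at (380,230), head at (292,190). Next I'll zoom in on both.

Run:
```python
import cv2, numpy as np
s=cv2.imread("pics/scene0.png");t=cv2.imread("pics/top0.png")
a=cv2.resize(s[110:310,280:460],None,fx=3,fy=3,interpolation=cv2.INTER_CUBIC)
b=cv2.resize(t[100:250,210:430],None,fx=3.6,fy=3.6,interpolation=cv2.INTER_CUBIC)
cv2.imwrite("pics/s1.png",a);cv2.imwrite("pics/t1.png",b)
```

```text
(no output)
```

View pics/s1.png

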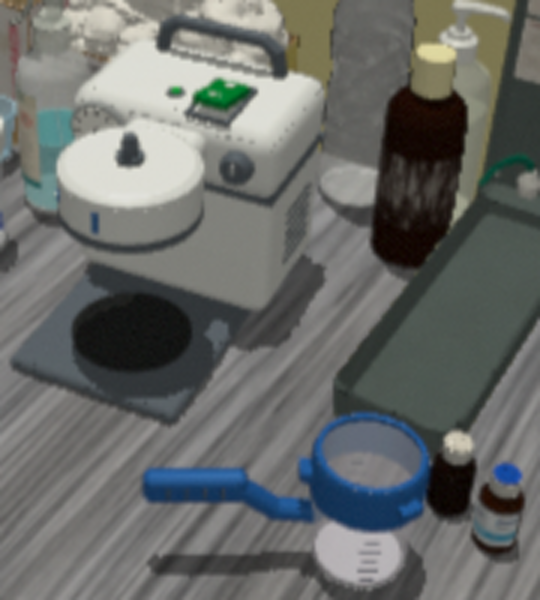

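View pics/t1.png

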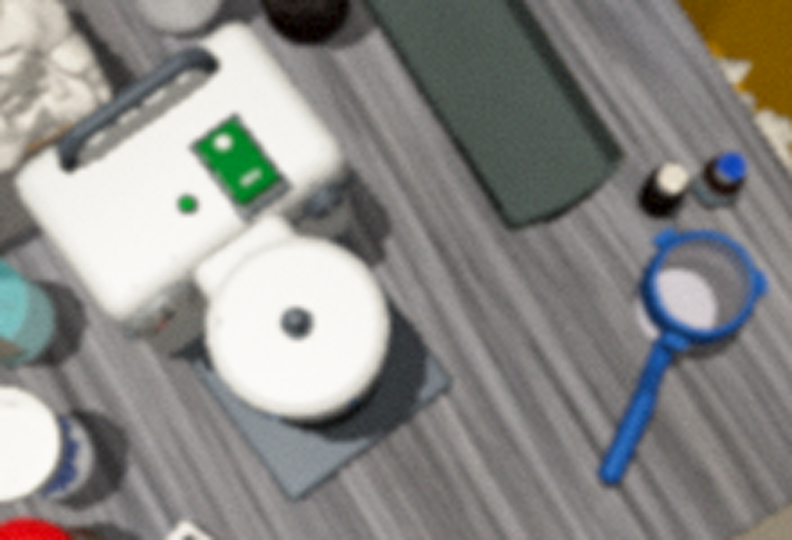

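The zooms show the bar mark at scene pixel ≈(312,184), the grip running left from (407,267), and the green rocker with its long axis along the pump's x. Now measuring.

Create h.py:
```python
import cv2, numpy as np
from workcell import robot, viewer, probe_bus
P={n:viewer.camera_params(n) for n in("scene","top")}
def ray(n,uv):
    p=P[n];c=-p["R"].T@p["t"];d=p["R"].T@np.linalg.solve(p["mtx"],[uv[0],uv[1],1.]);return c,d/np.linalg.norm(d)
def plane(n,uv,z):
    c,d=ray(n,uv);return c+d*(z-c[2])/d[2]
def tri(a,b):
    c1,d1=ray("scene",a);c2,d2=ray("top",b)
    k=np.linalg.lstsq(np.c_[d1,-d2],c2-c1,rcond=None)[0];p,q=c1+k[0]*d1,c2+k[1]*d2
    return (p+q)/2,np.linalg.norm(p-q)
def proj(n,X):
    p=P[n];v=p["mtx"]@(p["R"]@np.asarray(X,float)+p["t"]);return v[:2]/v[2]
S=lambda x,y:((x+.5)/3+279.5,(y+.5)/3+109.5)
T=lambda x,y:((x+.5)/3.6+209.5,(y+.5)/3.6+99.5)
```

Create m.py:
```python
from h import *
np.set_printoptions(precision=4,suppress=True)
s=cv2.imread("pics/scene0.png");t=cv2.imread("pics/top0.png")
print("knob",tri(S(129,138),T(296,321)))
h=cv2.cvtColor(t,cv2.COLOR_BGR2HSV)
m=cv2.inRange(t,(205,205,205),(255,255,255))
w=cv2.HoughCircles(cv2.cvtColor(t,cv2.COLOR_BGR2GRAY)[150:230,250:340],cv2.HOUGH_GRADIENT,1.0,30,param1=100,param2=12,minRadius=22,maxRadius=30)
if w is not None:
    for x,y,r in w[0][:2]: print("head circ",x+250,y+150,r,plane("top",(x+250,y+150),.178))
# foot plate front corners z=.016
A,B=plane("top",T(296,499),.016),plane("top",T(450,384),.016)
d=B-A;print("plate front",A,B,np.hypot(*d[:2]),"yaw",np.degrees(np.arctan2(d[0],-d[1])), "mid",(A+B)/2)
A2,B2=plane("scene",S(12,365),.016),plane("scene",S(172,420),.016)
d=B2-A2;print("plate scene",A2,B2,np.hypot(*d[:2]),np.degrees(np.arctan2(d[0],-d[1])),(A2+B2)/2)
print("bar",plane("scene",S(95,222),.159))
print("disc",plane("scene",S(131,330),.016),)
# switch, jar
for n,im,box in(("scene",s,(325,235,460,310)),("top",t,(360,150,430,245))):
    hv=cv2.cvtColor(im,cv2.COLOR_BGR2HSV)
    g=cv2.inRange(hv,(45,100,40),(85,255,255));k,l,st,ce=cv2.connectedComponentsWithStats(g)
    i=1+np.argmax(st[1:,4]);r=cv2.minAreaRect(np.argwhere(l==i)[:,::-1].astype(np.float32));print(n,"green",ce[i],st[i],r)
    b=cv2.inRange(hv,(100,110,50),(125,255,255));b[:box[1]]=0;b[box[3]:]=0;b[:,:box[0]]=0;b[:,box[2]:]=0
    k,l,st,ce=cv2.connectedComponentsWithStats(b);i=1+np.argmax(st[1:,4]);b=(l==i).astype(np.uint8)
    print(n,"jar",st[i]);cs,hi=cv2.findContours(b,cv2.RETR_CCOMP,cv2.CHAIN_APPROX_NONE)
    for c,hh in zip(cs,hi[0]):
        if hh[3]>=0 and len(c)>15:
            e=cv2.fitEllipse(c);print(" hole",e,plane(n,e[0],.1))
    op=cv2.morphologyEx(b,cv2.MORPH_OPEN,np.ones((1,1)))
    ys,xs=np.nonzero(b);P2=np.array([plane(n,(x,y),.080) for x,y in zip(xs,ys)])
    np.save(f"b_{n}.npy",P2)
    print(" ext x",P2[P2[:,0].argmin()],P2[P2[:,1].argmax()])
```

```bash
python3 m.py
```

```text
knob (array([0.5196, 0.3054, 0.199 ]), np.float64(0.00098631342975283))
head circ 292.5 190.5 24.9 [0.5191 0.3058 0.178 ]
plate front [0.4206 0.3204 0.016 ] [0.5033 0.2067 0.016 ] 0.140532279492882 yaw 36.053896256988615 mid [0.4619 0.2636 0.016 ]
plate scene [0.4152 0.3069 0.016 ] [0.4991 0.1936 0.016 ] 0.14106014108545314 36.5193755448428 [0.4571 0.2503 0.016 ]
bar [0.4748 0.2708 0.159 ]
disc [0.519  0.3024 0.016 ]
scene green [353.4821 141.1696] [345 136  18  10 112] ((353.5, 140.5), (9.0, 17.0), 90.0)
scene jar [ 328  247   96   40 1295]
 hole ((403.4293212890625, 260.9239807128906), (23.324115753173828, 33.768341064453125), 101.13419342041016) [0.557  0.0308 0.1   ]
 ext x [0.4191 0.0781 0.08  ] [0.4312 0.1016 0.08  ]
top green [275.7469 144.7469] [265 133  22  24 245] ((275.4769287109375, 144.68463134765625), (21.312509536743164, 13.418987274169922), 52.12501525878906)
top jar [377 164  46  70 568]
 hole ((404.7388000488281, 178.51065063476562), (26.41415786743164, 27.04587173461914), 105.46729278564453) [0.5586 0.0374 0.1   ]
 ext x [0.4277 0.0973 0.08  ] [0.4303 0.1069 0.08  ]
```

Create m2.py:
```python
from h import *
from scipy.optimize import least_squares
np.set_printoptions(precision=4,suppress=True)
t=cv2.imread("pics/top0.png")
print("switch z.2 top",plane("top",(275.6,144.7),.199),"scene",plane("scene",(353.5,141.0),.199),"tri",tri((353.5,141),(275.6,144.7)))
for n in("scene","top"):
    Q=np.load(f"b_{n}.npy"); c0=np.array([.557,.034]); C,_=ray(n,(0,0))
    im=[proj(n,q) for q in Q]; P1=np.array([plane(n,u,.096) for u in im])[:,:2]
    # far-side silhouette of the ring at z~.096
    v=(c0-C[:2])/np.linalg.norm(c0-C[:2]); r=P1-c0; a=np.degrees(np.arctan2(r[:,1],r[:,0])-np.arctan2(v[1],v[0])); a=(a+180)%360-180
    E=[]
    for k in range(-90,91,6):
        s=P1[(abs(a-k)<4)&(np.hypot(*r.T)<.06)]
        if len(s): E.append(s[np.hypot(*(s-c0).T).argmax()])
    E=np.array(E)
    f=least_squares(lambda c:np.hypot(*(E-c).T)-.0385,c0,loss="soft_l1",f_scale=.001)
    print(n,"ring",f.x,np.sort(f.fun*1000)[::6])
    c=f.x
    # grip: points more than 80mm from the centre
    for z in(.075,):
        G=np.array([plane(n,u,z) for u in im])[:,:2];d=np.hypot(*(G-c).T);G=G[(d>.085)]
        m=G.mean(0);u=np.linalg.svd(G-m)[2][0];u*=np.sign(u[0]);e=(G-m)@u
        print("  grip mid",m,"yaw",np.degrees(np.arctan2(u[1],u[0])),"tip",m+u*e.min(),"from c",np.hypot(*(m+u*e.min()-c)),"axis yaw",np.degrees(np.arctan2(*(c-m)[::-1])))
print("red",plane("top",(218,260),.127),"lancet",plane("top",(211,223),.127),"box",plane("top",(261,268),.024))
```

```bash
python3 m2.py
```

```text
switch z.2 top [0.6181 0.3411 0.199 ] scene [0.6138 0.3308 0.199 ] tri (array([0.6205, 0.342 , 0.1915]), np.float64(0.00012735175829699984))
scene ring [0.5595 0.0335] [-2.9578 -1.4425 -1.1186 -0.6782  0.6026  1.5416]
  grip mid [0.4533 0.0806] yaw -27.804968389980175 tip [0.4256 0.0952] from c 0.1474959590147417 axis yaw -23.909306499596067
top ring [0.5584 0.0381] [-2.3029 -0.7883 -0.6773  0.0543  3.506   5.9234]
  grip mid [0.4555 0.0894] yaw -26.54005894711762 tip [0.4278 0.1032] from c 0.14591995073757466 axis yaw -26.48703060354593
red [0.3688 0.4809 0.127 ] lancet [0.4539 0.4997 0.127 ] box [0.3454 0.399  0.024 ]
```

Create go.py:
```python
import sys
from h import *
from scipy.spatial.transform import Rotation as R
s=probe_bus.read_state();r=R.from_rotvec(s["tcp_rot"]);M=r.as_matrix()
x,y,z=map(float,sys.argv[1:4])
print("tool d",(M.T@(np.array([x,y,z])-s["position"])).round(4),"yaw",np.degrees(np.arctan2(M[1,0],M[0,0])).round(2),"tilt",M[:,2].round(4),"pos",s["position"].round(4),"f",s["ft_force"].round(1),"j",s["joint_pos"].round(2),s["time_s"])
```

```bash
python3 go.py .458 .087 .245; python3 go.py .458 .087 .063
```

```text
tool d [-3.746e-01 -3.471e-01  1.000e-04] yaw 154.23 tilt [-5.0e-04 -1.1e-03 -1.0e+00] pos [0.2716 0.5625 0.2447] f [ 0.2 -0.2  0.4] j [ 1.12  0.35  1.63  0.    1.16 -0.  ] 0.1
tool d [-0.3746 -0.3469  0.1821] yaw 154.23 tilt [-5.0e-04 -1.1e-03 -1.0e+00] pos [0.2716 0.5625 0.2447] f [ 0.2 -0.2  0.4] j [ 1.12  0.35  1.63  0.    1.16 -0.  ] 0.1
```

Units first: shifts go in units of 5 mm. So -0.0375 m is -7.5, -0.0347 m is -6.94.

>>> send_path:
  rows:
    - [[-7.5,-6.94,0],[0,0,0]]
    - [[-7.5,-6.94,0],[0,0,0]]
    - [[-7.5,-6.94,0],[0,0,0]]
    - [[-7.5,-6.94,0],[0,0,0]]
    - [[-7.5,-6.94,0],[0,0,0]]
    - [[-7.5,-6.94,0],[0,0,0]]
    - [[-7.5,-6.94,0],[0,0,0]]
    - [[-7.5,-6.94,0],[0,0,0]]
    - [[-7.5,-6.94,0],[0,0,0]]
    - [[-7.5,-6.94,0],[0,0,0.012]]
    - [[0,0,8],[0,0,0]]
    - [[0,0,8],[0,0,0]]
    - [[0,0,0],[0,0,0]]
  finger_gap: 0.05
  squeeze: 60

```text
time_s: 1.72
position: [0.4564, 0.0867, 0.1631]
tcp_rot: [-0.718, -3.053, 0.004]
ft_force: [-0.4, -0.1, 0.7]
gripper_width: 0.0497
finger_force: 0.0
```

```bash
python3 go.py .458 .087 .063
```

Run:
```python
from h import *
t=viewer.grab_frame("scene")[:,:,::-1];u=viewer.grab_frame("top")[:,:,::-1]
a=cv2.resize(t[180:300,300:440],(700,600)); cv2.imwrite("pics/g.png",a)
```

```text
tool d [-0.0018  0.0014  0.1   ] yaw 153.51 tilt [-0.0059 -0.0011 -1.    ] pos [0.4564 0.0867 0.1631] f [-0.4 -0.1  0.7] j [ 0.18  0.21  2.04  0.    0.89 -0.92] 1.725
```

View pics/g.png

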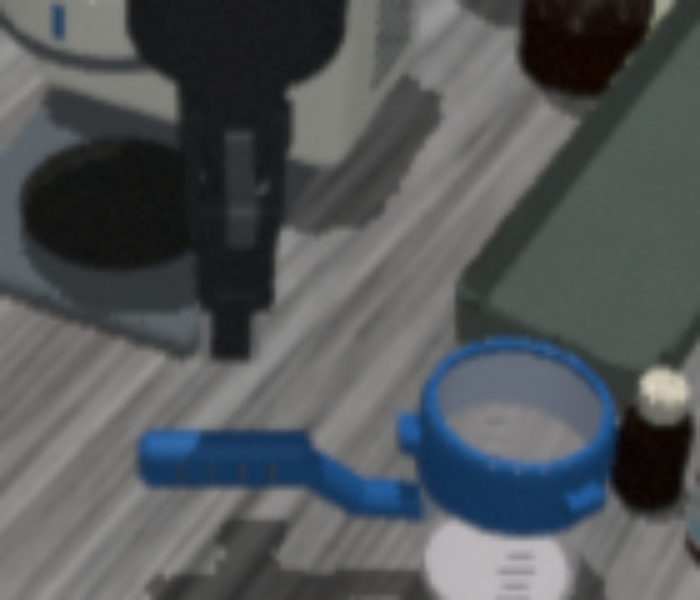

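The open fingers hang above the grip's middle, fingertip at crop (230,355) against the bar at (225,460). Descending and grasping.

Scaled: 0.035 m is 7, 0.03 m is 6.

>>> send_path:
  rows:
    - [[0,0,7],[0,0,0]]
    - [[0,0,7],[0,0,0]]
    - [[0,0,6],[0,0,0]]
    - [[0,0,0],[0,0,0]]
    - [[0,0,0],[0,0,0]]

```text
time_s: 2.45
position: [0.4599, 0.0877, 0.067]
tcp_rot: [0.718, 3.056, 0.001]
ft_force: [0.7, -0.1, -0.5]
gripper_width: 0.05
finger_force: 0.0
```

>>> send_path:
  rows:
    - [[0,0,0],[0,0,0]]
    - [[0,0,0],[0,0,0]]
    - [[0,0,0],[0,0,0]]
    - [[0,0,0],[0,0,0]]
  finger_gap: 0
  squeeze: 100

```text
time_s: 2.95
position: [0.459, 0.0875, 0.066]
tcp_rot: [0.719, 3.057, 0.001]
ft_force: [-2.5, 1.3, 7.9]
gripper_width: 0.0141
finger_force: 98.1
```

```bash
python3 go.py .458 .087 .063
```

```text
tool d [ 0.0007 -0.0009  0.003 ] yaw 153.54 tilt [ 1.2e-03  3.0e-04 -1.0e+00] pos [0.459  0.0875 0.066 ] f [-2.5  1.3  7.9] j [ 0.19  0.38  2.1   0.    0.66 -0.92] 2.95
```

>>> send_path:
  rows:
    - [[0,0,-2.6],[0,0,0]]
    - [[0,0,-2.6],[0,0,0]]
    - [[0,0,0],[0,0,-0.075]]
    - [[0,0,0],[0,0,-0.075]]
    - [[0,0,0],[0,0,-0.073]]
    - [[0,0,0],[0,0,0]]

```text
time_s: 3.7
position: [0.4587, 0.0873, 0.092]
tcp_rot: [0.375, 3.119, 0.0]
ft_force: [-0.5, -0.4, -1.8]
gripper_width: 0.0145
finger_force: 97.5
```

```bash
python3 go.py .410 .1965 .092
```

```text
tool d [ 0.0732  0.0945 -0.0001] yaw 166.29 tilt [ 5.e-04  1.e-04 -1.e+00] pos [0.4587 0.0873 0.092 ] f [-0.5 -0.4 -1.8] j [ 0.18  0.33  2.09  0.    0.72 -1.15] 3.7
```

>>> send_path:
  rows:
    - [[3.66,4.72,0],[0,0,0]]
    - [[3.66,4.72,0],[0,0,0]]
    - [[3.66,4.72,0],[0,0,0]]
    - [[3.66,4.72,0],[0,0,0]]
    - [[0,0,0],[0,0,0]]
    - [[0,0,0],[0,0,0]]

```text
time_s: 4.45
position: [0.4099, 0.1961, 0.0915]
tcp_rot: [0.375, 3.119, -0.0]
ft_force: [0.3, 0.2, -2.1]
gripper_width: 0.0142
finger_force: 97.7
```

```bash
python3 go.py .410 .1965 .092
```

Run:
```python
from h import *
s=viewer.grab_frame("scene")[:,:,::-1];t=viewer.grab_frame("top")[:,:,::-1]
cv2.imwrite("pics/s2f.png",s);cv2.imwrite("pics/t2f.png",t)
a=cv2.resize(s[130:280,260:420],None,fx=2.5,fy=2.5,interpolation=cv2.INTER_CUBIC)
b=cv2.resize(t[130:280,260:420],None,fx=2.5,fy=2.5,interpolation=cv2.INTER_CUBIC)
cv2.imwrite("pics/st2.png",np.hstack([a,b]))
```

```text
tool d [ 0.      0.0004 -0.0005] yaw 166.3 tilt [ 3.e-04 -1.e-04 -1.e+00] pos [0.4099 0.1961 0.0915] f [ 0.3  0.2 -2.1] j [ 0.44  0.32  2.12 -0.    0.71 -0.89] 4.45
```

View pics/st2.png

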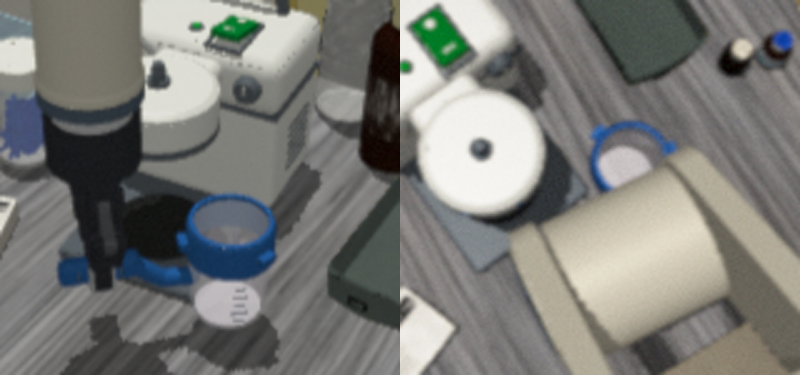

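The jar hangs level in the grip at insertion yaw, with its ring at scene ≈(352,219) and top ≈(353,192). Comparing the camera's jar axis with the one kinematics gives.

Create m3.py:
```python
from h import *
import sys
from scipy.optimize import least_squares
np.set_printoptions(precision=4,suppress=True)
def meas(n,im,zb,c0,half):
    c0=np.array(c0);hv=cv2.cvtColor(im,cv2.COLOR_BGR2HSV);b=cv2.inRange(hv,(100,110,50),(125,255,255))
    C,_=ray(n,(0,0));u,v=proj(n,[*c0,zb+.09]).astype(int);w=np.zeros_like(b);w[v-28:v+28,u-28:u+28]=1
    ys,xs=np.nonzero(b*w);P1=np.array([plane(n,q,zb+.096)[:2] for q in zip(xs,ys)])
    cs,hi=cv2.findContours((b*w>0).astype(np.uint8),cv2.RETR_CCOMP,cv2.CHAIN_APPROX_NONE)
    for c,h in zip(cs,hi[0]):
        if h[3]>=0 and len(c)>25: e=cv2.fitEllipse(c);print("  hole",plane(n,e[0],zb+.1)[:2])
    for _ in range(2):
        r=P1-c0;vd=c0-C[:2];a=np.degrees(np.arctan2(r[:,1],r[:,0])-np.arctan2(vd[1],vd[0]));a=(a+180)%360-180
        E=[]
        for k in range(-half,half+1,5):
            s=P1[abs(a-k)<3]
            if len(s):E.append(s[np.hypot(*(s-c0).T).argmax()])
        E=np.array(E);f=least_squares(lambda c:np.hypot(*(E-c).T)-.0385,c0,loss="soft_l1",f_scale=.0008);c0=f.x
    print(n,half,"axis",f.x,np.sort(f.fun*1000)[::5]);return f.x
if __name__=="__main__":
    for h in(60,85):
        meas("scene",cv2.imread("pics/scene0.png"),0,(.558,.037),h)
        meas("top",cv2.imread("pics/top0.png"),0,(.558,.037),h)
        meas("scene",cv2.imread("pics/s2f.png"),.0255,(.5187,.1696),h)
        meas("top",cv2.imread("pics/t2f.png"),.0255,(.5187,.1696),h)
```

```bash
python3 m3.py
```

```text
hole [0.557  0.0308]
scene 60 axis [0.5594 0.0339] [-1.7528 -1.3456 -0.5786  0.3128  1.0201]
  hole [0.5586 0.0374]
top 60 axis [0.5576 0.0372] [-3.6825 -1.2126 -0.0477  0.2477  1.4903]
  hole [0.5163 0.1617]
scene 60 axis [0.5166 0.1649] [-1.6316 -0.8888 -0.1564  0.384   0.8607]
top 60 axis [0.517  0.1687] [-1.5246 -0.5605 -0.085   0.6317  4.5524]
  hole [0.557  0.0308]
scene 85 axis [0.5593 0.0336] [-2.9079 -2.1195 -1.4542 -1.0743 -0.423   0.5151  1.3172]
  hole [0.5586 0.0374]
top 85 axis [0.5583 0.0383] [-2.4108 -1.0613 -0.6248 -0.5056  0.1793  2.3648  4.6364]
  hole [0.5163 0.1617]
scene 85 axis [0.5166 0.1643] [-2.4424 -1.4049 -1.0344 -0.5006  0.0087  0.7052  1.3621]
top 85 axis [0.5178 0.1706] [-2.9759 -0.8933 -0.3592  0.5019  3.6924  6.6185]
```

The top camera and kinematics agree to about 1 mm. Sliding the jar under the head.

Scaled: 0.0265 m is 5.3, 0.0263 m is 5.26.

>>> send_path:
  rows:
    - [[1.24,5.3,0],[0,0,0]]
    - [[1.24,5.3,0],[0,0,0]]
    - [[1.24,5.3,0],[0,0,0]]
    - [[1.24,5.3,0],[0,0,0]]
    - [[1.28,5.26,0],[0,0,0]]
    - [[0,0,0],[0,0,0]]
    - [[0,0,0],[0,0,0]]

```text
time_s: 5.42
position: [0.4107, 0.3312, 0.091]
tcp_rot: [-0.375, -3.119, 0.001]
ft_force: [-0.1, -0.7, -1.9]
gripper_width: 0.0145
finger_force: 97.9
```

```bash
python3 go.py .4109 .3321 .0915
```

Run:
```python
from h import *
s=viewer.grab_frame("scene")[:,:,::-1]
cv2.imwrite("pics/s3f.png",s)
cv2.imwrite("pics/s3.png",cv2.resize(s[120:260,230:400],None,fx=4,fy=4,interpolation=cv2.INTER_CUBIC))
```

```text
tool d [ 0.      0.0009 -0.0005] yaw 166.28 tilt [-7.e-04 -8.e-04 -1.e+00] pos [0.4107 0.3312 0.091 ] f [-0.1 -0.7 -1.9] j [ 0.68  0.41  1.96 -0.    0.77 -0.66] 5.425
```

View pics/s3.png

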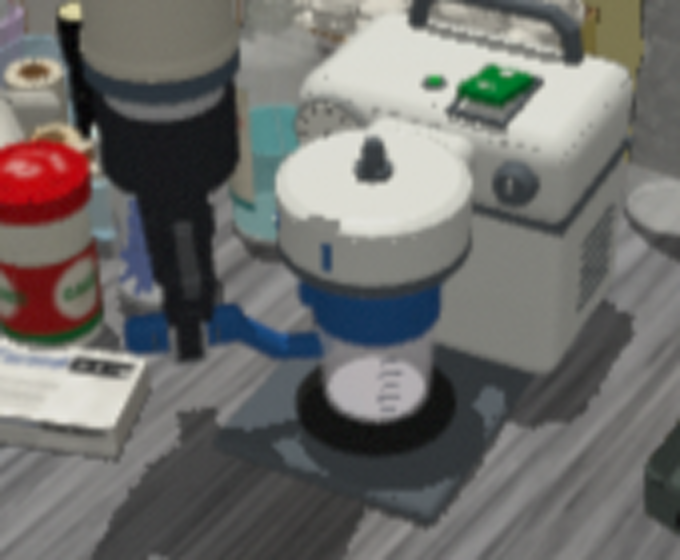

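Run:
```python
from h import *
U=lambda x,y:((x+.5)/4+229.5,(y+.5)/4+119.5)
print("disc",plane("scene",U(377,402),.016),"base",[plane("scene",U(377,y),.027).round(4) for y in(387,390)])
im=cv2.imread("pics/s3f.png");hv=cv2.cvtColor(im,cv2.COLOR_BGR2HSV)
# true-dimension predictions (px in crop) of head bottom circle, mouth etc. for axis .519,.3055
c=lambda X:(proj("scene",X)-[229.5,119.5])*4-.5
print("pred disc",c([.519,.3055,.016]),"head top",c([.519,.3055,.182]),"knob",c([.519,.3055,.203]),"base",c([.519,.3045,.025]))
```

```text
disc [0.51939238 0.30022639 0.016     ] base [array([0.52  , 0.3012, 0.027 ]), array([0.5187, 0.2987, 0.027 ])]
pred disc [372.60095552 397.29559243] head top [370.44799957 170.31222812] knob [370.1445567  138.32063791] base [373.22210464 386.9747451 ]
```

The jar's base and the foot's black disc agree to about 1 mm in the scene view, so the jar is centred. Raising it in steps while watching the force.

Scaled: -0.007 m is -1.4, -0.006 m is -1.2.

>>> send_path:
  rows:
    - [[0,0,-1.4],[0,0,0]]
    - [[0,0,-1.4],[0,0,0]]
    - [[0,0,-1.2],[0,0,0]]
    - [[0,0,0],[0,0,0]]
    - [[0,0,0],[0,0,0]]

```text
time_s: 6.1
position: [0.4107, 0.3322, 0.1113]
tcp_rot: [0.374, 3.119, -0.0]
ft_force: [0.8, 0.7, -1.5]
gripper_width: 0.0147
finger_force: 97.9
```

```bash
python3 go.py .4109 .3321 .137
```

```text
tool d [-0.0002 -0.0001 -0.0257] yaw 166.32 tilt [ 0. -0. -1.] pos [0.4107 0.3322 0.1113] f [ 0.8  0.7 -1.5] j [ 0.68  0.38  1.95 -0.    0.81 -0.65] 6.1
```

>>> send_path:
  rows:
    - [[0,0,-1],[0,0,0]]
    - [[0,0,-1],[0,0,0]]
    - [[0,0,0],[0,0,0]]

```text
time_s: 6.48
position: [0.411, 0.3325, 0.1218]
tcp_rot: [0.374, 3.119, 0.001]
ft_force: [0.4, 0.2, -2.1]
gripper_width: 0.0147
finger_force: 97.9
```

```bash
python3 go.py .4109 .3321 .137
```

```text
tool d [ 0.     -0.0004 -0.0152] yaw 166.32 tilt [ 7.e-04  5.e-04 -1.e+00] pos [0.411  0.3325 0.1218] f [ 0.4  0.2 -2.1] j [ 0.68  0.36  1.94 -0.    0.83 -0.65] 6.475
```

>>> send_path:
  rows:
    - [[0,0,-1],[0,0,0]]
    - [[0,0,-1],[0,0,0]]
    - [[0,0,0],[0,0,0]]

```text
time_s: 6.85
position: [0.411, 0.3325, 0.1318]
tcp_rot: [0.374, 3.119, 0.001]
ft_force: [-0.4, 0.2, -2.9]
gripper_width: 0.0143
finger_force: 97.9
```

>>> send_path:
  rows:
    - [[0,0,-0.4],[0,0,0]]
    - [[0,0,-0.4],[0,0,0]]
    - [[0,0,0],[0,0,0]]
    - [[0,0,0],[0,0,0]]

```text
time_s: 7.35
position: [0.4107, 0.3323, 0.1352]
tcp_rot: [-0.374, -3.119, 0.0]
ft_force: [-0.2, 0.4, -1.3]
gripper_width: 0.0145
finger_force: 97.9
```

```bash
python3 go.py .4109 .3321 .137
```

```text
tool d [-0.0002 -0.0001 -0.0018] yaw 166.32 tilt [-0. -0. -1.] pos [0.4107 0.3323 0.1352] f [-0.2  0.4 -1.3] j [ 0.68  0.34  1.94 -0.    0.86 -0.65] 7.35
```

Scaled: -0.002 m is -0.4.

>>> send_path:
  rows:
    - [[0,0,-0.4],[0,0,0]]
    - [[0,0,0],[0,0,0]]

```text
time_s: 7.6
position: [0.4108, 0.3323, 0.1374]
tcp_rot: [0.374, 3.119, 0.0]
ft_force: [0.5, 0.7, -1.1]
gripper_width: 0.0144
finger_force: 97.9
```

```bash
python3 go.py .4109 .3321 .137
```

```text
tool d [-0.0001 -0.0002  0.0004] yaw 166.32 tilt [ 1.e-04  1.e-04 -1.e+00] pos [0.4108 0.3323 0.1374] f [ 0.5  0.7 -1.1] j [ 0.68  0.34  1.93  0.    0.87 -0.65] 7.6
```

>>> send_path:
  rows:
    - [[-0.08,-1.96,0],[0,0,-0.0873]]
    - [[-0.08,-1.96,0],[0,0,-0.0873]]
    - [[-0.08,-1.96,0],[0,0,-0.0873]]
    - [[0,0,0],[0,0,0]]

```text
time_s: 8.1
position: [0.4074, 0.3027, 0.1373]
tcp_rot: [0.034, -3.141, 0.0]
ft_force: [0.7, 0.3, -1.4]
gripper_width: 0.0146
finger_force: 97.8
```

```bash
python3 go.py .4109 .3321 .137
```

```text
tool d [-0.0041  0.0294  0.0003] yaw -178.74 tilt [-2.e-04 -2.e-04 -1.e+00] pos [0.4074 0.3027 0.1373] f [ 0.7  0.3 -1.4] j [ 0.64  0.31  1.98 -0.    0.85 -0.96] 8.1
```

Scaled: -0.0098 m is -1.96, -0.0004 m is -0.08.

>>> send_path:
  rows:
    - [[-0.08,-1.96,0],[0,0,-0.0873]]
    - [[-0.08,-1.96,0],[0,0,-0.0873]]
    - [[-0.08,-1.96,0],[0,0,-0.0873]]
    - [[-0.08,-1.96,0],[0,0,-0.0873]]
    - [[0,0,0],[0,0,0]]

```text
time_s: 8.72
position: [0.4153, 0.2648, 0.1373]
tcp_rot: [-0.577, 3.088, 0.0]
ft_force: [0.1, 0.3, -1.7]
gripper_width: 0.0142
finger_force: 97.9
```

```bash
python3 go.py .429 .239 .137
```

```text
tool d [-0.0035 -0.029   0.0003] yaw -158.84 tilt [ 1.e-04  1.e-04 -1.e+00] pos [0.4153 0.2648 0.1373] f [ 0.1  0.3 -1.7] j [ 0.56  0.29  2.01  0.    0.84 -1.38] 8.725
```

>>> send_path:
  rows:
    - [[-0.08,-1.96,0],[0,0,-0.0873]]
    - [[-0.08,-1.96,0],[0,0,-0.0873]]
    - [[-0.08,-1.96,0],[0,0,-0.0873]]
    - [[0,0,0],[0,0,0]]
    - [[0,0,0],[0,0,0]]

```text
time_s: 9.35
position: [0.4291, 0.2395, 0.1373]
tcp_rot: [-0.975, 2.987, 0.0]
ft_force: [-0.1, -1.3, -0.6]
gripper_width: 0.0146
finger_force: 97.9
```

```bash
python3 go.py .429 .239 .129
```

```text
tool d [ 0.0003 -0.0004  0.0083] yaw -143.85 tilt [-0.e+00  1.e-04 -1.e+00] pos [0.4291 0.2395 0.1373] f [-0.1 -1.3 -0.6] j [ 0.51  0.29  2.01  0.    0.84 -1.7 ] 9.35
```

>>> send_path:
  rows:
    - [[0,0,0.6],[0,0,0]]
    - [[0,0,0.6],[0,0,0]]
    - [[0,0,0],[0,0,0]]
    - [[0,0,0],[0,0,0]]

```text
time_s: 9.85
position: [0.4291, 0.2391, 0.1312]
tcp_rot: [0.979, -2.985, 0.0]
ft_force: [0.1, -0.7, -0.5]
gripper_width: 0.0142
finger_force: 97.9
```

```bash
python3 go.py .429 .239 .129
```

Run:
```python
from h import *
s=viewer.grab_frame("scene")[:,:,::-1]
cv2.imwrite("pics/s4.png",cv2.resize(s[120:260,230:400],None,fx=4,fy=4,interpolation=cv2.INTER_CUBIC))
```

```text
tool d [0.0002 0.     0.0022] yaw -143.67 tilt [-1.e-04 -1.e-04 -1.e+00] pos [0.4291 0.2391 0.1312] f [ 0.1 -0.7 -0.5] j [ 0.51  0.3   2.02 -0.    0.83 -1.7 ] 9.85
```

View pics/s4.png

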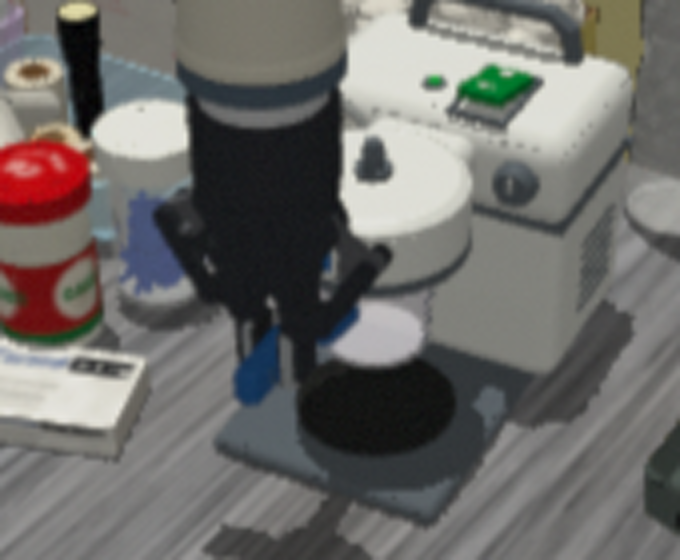

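The neck is fully inside the head, with the handle at the front and no contact force. It is already about 3 mm below rib height, so I'm letting it settle.

>>> send_path:
  rows:
    - [[0,0,0.3],[0,0,0]]
    - [[0,0,0],[0,0,0]]
    - [[0,0,0],[0,0,0]]

```text
time_s: 10.28
position: [0.4293, 0.2391, 0.1299]
tcp_rot: [-0.979, 2.985, 0.0]
ft_force: [0.2, -0.5, -0.8]
gripper_width: 0.0146
finger_force: 98.0
```

>>> send_path:
  rows:
    - [[0,0,0.3],[0,0,0]]
    - [[0,0,0],[0,0,0]]
    - [[0,0,0],[0,0,0]]

```text
time_s: 10.65
position: [0.4295, 0.2391, 0.129]
tcp_rot: [-0.979, 2.984, 0.0]
ft_force: [-2.1, -2.4, 8.5]
gripper_width: 0.0143
finger_force: 99.5
```

```bash
python3 go.py .429 .239 .129
```

```text
tool d [ 0.0005  0.0001 -0.    ] yaw -143.66 tilt [ 8.e-04  4.e-04 -1.e+00] pos [0.4295 0.2391 0.129 ] f [-2.1 -2.4  8.5] j [ 0.51  0.3   2.02 -0.    0.82 -1.7 ] 10.65
```

>>> send_path:
  rows:
    - [[0,0,0],[0,0,0]]
    - [[0,0,0],[0,0,0]]
    - [[0,0,0],[0,0,0]]
    - [[0,0,0],[0,0,0]]
  finger_gap: 0.05
  squeeze: 20

```text
time_s: 11.15
position: [0.4291, 0.239, 0.1282]
tcp_rot: [0.98, -2.985, 0.0]
ft_force: [-0.3, -0.4, -0.5]
gripper_width: 0.0498
finger_force: 0.0
```

>>> send_path:
  rows:
    - [[0,0,-2],[0,0,0]]
    - [[0,0,-4],[0,0,0]]
    - [[0,0,-8],[0,0,0]]
    - [[0,0,-10],[0,0,0]]
    - [[0,0,-10],[0,0,0]]
    - [[0,0,0],[0,0,0]]

```text
time_s: 11.9
position: [0.4311, 0.2401, 0.303]
tcp_rot: [-0.977, 2.977, 0.002]
ft_force: [0.1, -0.9, -0.6]
gripper_width: 0.0498
finger_force: 0.0
```

```bash
python3 go.py .604 .331 .29
```

Run:
```python
from h import *
s=viewer.grab_frame("scene")[:,:,::-1]
cv2.imwrite("pics/s5.png",cv2.resize(s[120:260,230:400],None,fx=4,fy=4,interpolation=cv2.INTER_CUBIC))
```

```text
tool d [-0.1931 -0.0292  0.0146] yaw -143.66 tilt [ 0.0071  0.004  -1.    ] pos [0.4311 0.2401 0.303 ] f [ 0.1 -0.9 -0.6] j [ 0.51  0.09  1.84  0.    1.2  -1.7 ] 11.9
```

View pics/s5.png

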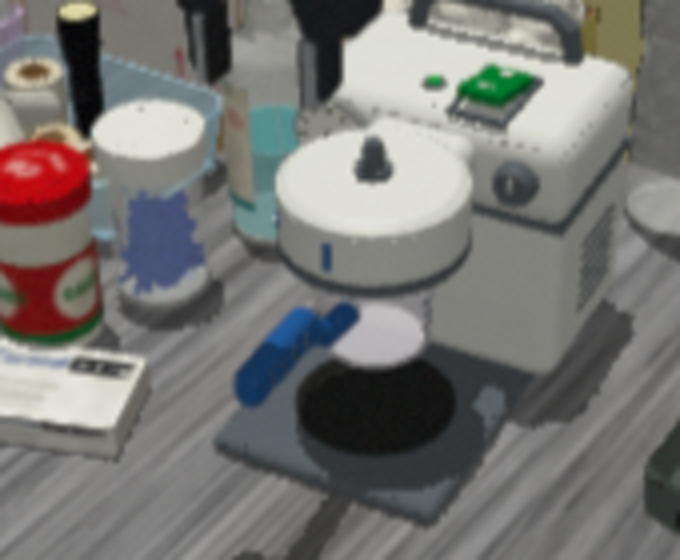

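The jar hangs free in the head with its handle in line with the bar mark (crop (326,257)). Next I'll close the fingers and go above the switch.

>>> send_path:
  rows:
    - [[-9.66,-1.46,0],[0,0,0]]
    - [[-9.66,-1.46,0],[0,0,0]]
    - [[-9.66,-1.46,0],[0,0,0]]
    - [[-9.64,-1.46,0],[0,0,0]]
    - [[0,0,6],[0,0,0]]
    - [[0,0,6],[0,0,0]]
    - [[0,0,0],[0,0,0]]
    - [[0,0,0],[0,0,0]]
  finger_gap: 0
  squeeze: 20

```text
time_s: 12.95
position: [0.6021, 0.33, 0.2387]
tcp_rot: [0.98, -2.985, -0.0]
ft_force: [0.2, 0.2, -0.1]
gripper_width: -0.0001
finger_force: 0.0
```

```bash
python3 go.py .604 .331 .209
```

Run:
```python
from h import *
s=viewer.grab_frame("scene")[:,:,::-1];t=viewer.grab_frame("top")[:,:,::-1]
a=cv2.resize(s[90:190,310:410],None,fx=4,fy=4,interpolation=cv2.INTER_CUBIC);b=cv2.resize(t[100:200,230:330],None,fx=4,fy=4,interpolation=cv2.INTER_CUBIC)
cv2.imwrite("pics/s6.png",np.hstack([a,b]))
```

```text
tool d [-0.0021 -0.0003  0.0297] yaw -143.66 tilt [-0. -0. -1.] pos [0.6021 0.33   0.2387] f [ 0.2  0.2 -0.1] j [ 0.5   0.45  1.5   0.    1.19 -1.71] 12.95
```

View pics/s6.png

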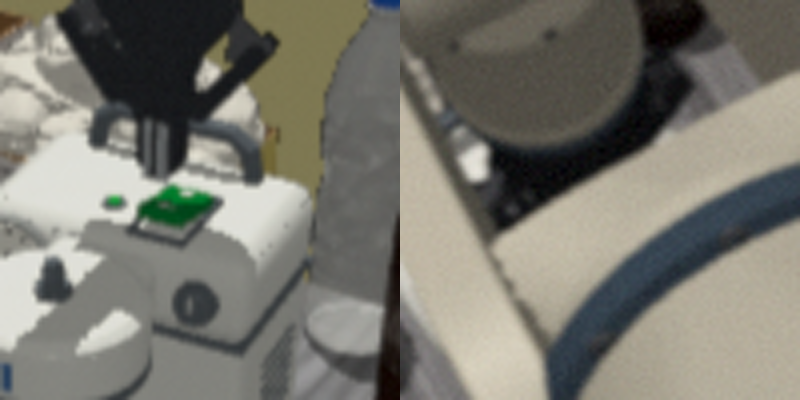

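Fingertips at crop (155,178) will land on the rocker's front half, around (158,210). Pressing.

Units first: shifts go in units of 5 mm. So 0.01 m is 2, 0.008 m is 1.6.

>>> send_path:
  rows:
    - [[0,0,2],[0,0,0]]
    - [[0,0,1.6],[0,0,0]]
    - [[0,0,0],[0,0,0]]

```text
time_s: 13.42
position: [0.6015, 0.3296, 0.2193]
tcp_rot: [0.979, -2.983, 0.0]
ft_force: [0.0, -0.3, 0.2]
gripper_width: 0.0002
finger_force: 0.0
```

>>> send_path:
  rows:
    - [[0,0,0.6],[0,0,0]]
    - [[0,0,0.6],[0,0,0]]
    - [[0,0,0.6],[0,0,0]]
    - [[0,0,0],[0,0,0]]
    - [[0,0,0],[0,0,0]]

```text
time_s: 14.05
position: [0.6023, 0.3301, 0.2112]
tcp_rot: [-0.979, 2.984, 0.0]
ft_force: [1.3, -0.7, -0.9]
gripper_width: -0.0
finger_force: 0.1
```

```bash
python3 go.py .604 .331 .209
```

```text
tool d [-0.0019 -0.0003  0.0022] yaw -143.66 tilt [ 6.e-04  4.e-04 -1.e+00] pos [0.6023 0.3301 0.2112] f [ 1.3 -0.7 -0.9] j [ 0.5   0.48  1.52  0.    1.14 -1.71] 14.05
```

>>> send_path:
  rows:
    - [[0,0,0.4],[0,0,0]]
    - [[0,0,0.2],[0,0,0]]
    - [[0,0,0],[0,0,0]]

```text
time_s: 14.42
position: [0.6023, 0.3301, 0.2101]
tcp_rot: [-0.979, 2.984, 0.0]
ft_force: [-4.5, -3.1, 12.7]
gripper_width: 0.0002
finger_force: 7.0
```

>>> send_path:
  rows:
    - [[0,0,0.3],[0,0,0]]
    - [[0,0,0],[0,0,0]]

```text
time_s: 14.68
position: [0.6024, 0.3302, 0.2099]
tcp_rot: [-0.979, 2.983, 0.001]
ft_force: [-7.5, -5.0, 22.0]
gripper_width: -0.0
finger_force: 11.4
```

```bash
python3 go.py .604 .331 .209
```

```text
tool d [-0.0018 -0.0003  0.0009] yaw -143.66 tilt [ 0.0018  0.001  -1.    ] pos [0.6024 0.3302 0.2099] f [-7.5 -5.  22. ] j [ 0.5   0.48  1.52  0.    1.14 -1.71] 14.675
```

Hard stop: 22 N with no further travel. Retreating and checking.

>>> send_path:
  rows:
    - [[0,0,-2],[0,0,0]]
    - [[0,0,-6],[0,0,0]]
    - [[0,0,-8],[0,0,0]]
    - [[10,0,-6],[0,0,0]]
    - [[12,0,0],[0,0,0]]
    - [[12,0,0],[0,0,0]]
    - [[0,0,0],[0,0,0]]
    - [[0,0,0],[0,0,0]]

```text
time_s: 15.68
position: [0.4659, 0.2297, 0.3174]
tcp_rot: [-0.979, 2.983, 0.001]
ft_force: [-0.1, 0.0, 0.6]
gripper_width: -0.0001
finger_force: 0.0
```

Run:
```python
from h import *
s=viewer.grab_frame("scene")[:,:,::-1]
cv2.imwrite("pics/s7.png",cv2.resize(s[100:310,230:460],None,fx=2.8,fy=2.8,interpolation=cv2.INTER_CUBIC))
```

```text
(no output)
```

View pics/s7.png

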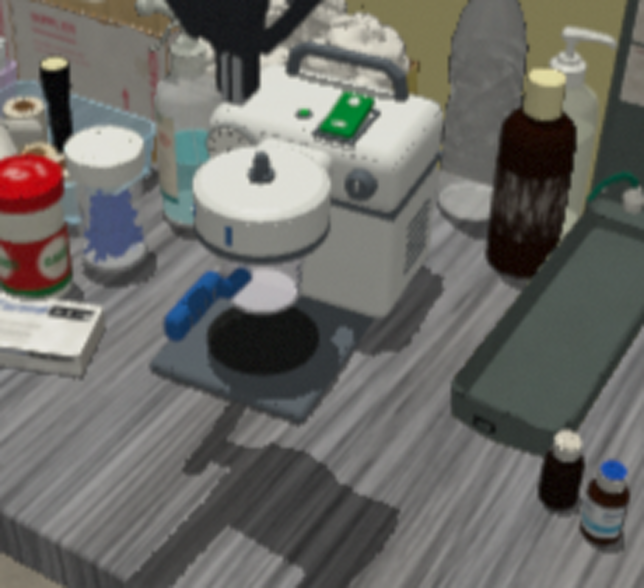

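The rocker at crop (345,117) has tipped front-down. The jar still hangs locked with its handle at the bar mark, and the bystanders have not moved.

```bash
python3 -c "
from workcell import robot, viewer, probe_bus
print(robot.hand_in())"
```

```text
the job is handed in; nothing more can be done
None
```

The jar hangs locked under the pump head with its handle at the bar mark, the green switch is pressed to its hard stop, nothing else on the table was moved, and the job was handed in at about 16 s.

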